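# Check the ratchet of a locking forceps and leave it on the first tooth

## Robot

A 6-joint arm with a two-finger parallel gripper is mounted at the origin on the work surface. World frame = base frame: x ahead of the robot, y to its left, z up, the work surface at z = 0. Lengths are in mm, angles in rad, forces in N, time in s.
With the tool pointing down it reaches from about 375 to 900 mm from the base axis. Payload 3.1 kg.
Tool frame: the origin (TCP) lies between the finger pads; the fingertips stand 11 mm ahead of it and the grasp point (between the pads) lies 8 mm behind it; x points along the fingers, y is the direction in which the jaws open and shut, and the axes are right-handed (so a half turn about x gives the same grasp; the last joint's range is limited). The gripper opens to 87 mm and grips with 3 to 60 N. Pads are 19 mm wide; open, the fingers measure 117 mm over their backs; the gripper's body (75 mm by 190 mm) begins 51 mm behind the grasp point.
Start: joints at [-1.286, 0.527, 1.433, -0, 1.181, -0.178], TCP at [279.052, -559.22, 233.548] pointing down, gripper open.
Joint ranges: [-3.08, 3.08], [-0.75, 2.2], [0.22, 2.44], [-1.43, 4.57], [0, 2.65], [-2.85, 2.85]. Speed limits (rad/s): [2.79, 2.79, 3.14, 3.14, 3.14, 3.14].

## Interface

Orientations are given as a unit quaternion [x, y, z, w].
In Python, from workcell import env gives the robot as it stands. The module is installed in compiled form; this text tells all that it offers.
- The arm moves only by the shell command python3 -m pendant 'ROWS'. ROWS is a JSON object of lists of equal length, an entry for each row: "delta_rot": the turn, a rotation vector about the tool's x, y, z as a fraction of full scale, a list of three; "translation": the shift along the tool's x, y, z as a fraction of full scale, a list of three; "claw": the opening, from 0 (shut) to 1 (fully open). In form: {"delta_rot": [[wx, wy, wz], ...], "translation": [[x, y, z], ...], "claw": [claw, ...]}. A call has 1 to 12 rows; each row is the pose to reach, as a shift and turn from the pose commanded when the call began, along the tool's axes at that moment, turning the shorter way round; what a row does not reach only later rows make up. Full scale, the value 1, is 0.25 m for a shift and 180 degrees for a turn. A row lasts 1/12 s, in which the tool goes at most 41.7 mm and 7.16 degrees, less where a joint would pass 70% of its speed; a pose out of reach is approached as far as the arm can. A call with a number of a shift or a turn outside -1 to 1 is refused whole. A call with a gripper value outside its range is refused whole. The fingers move at their own pace and stop on an object; the grip force is fixed at half the most. Time passes only in rows, so rows that repeat a pose let the fingers close. It gives the time, the measured TCP pose, the force and the opening at its end, in the units of the state.
- env.get_state(): the state, without advancing time (a new reading comes with each control period).
- env.read_camera(name): name is "side" or "top"; returns the picture (480x640x3 uint8, red, green, blue); there is no depth.
- env.calibration(name): a dict with "K" (3x3 intrinsics, pixels), "eye" and "attitude" of the camera in the world. Camera axes: x right, y down, z forward; pixel columns grow to the right and rows downward; lengths in mm; the calibration is good to about 2 mm. A picture is of the moment at which its call begins. calibration takes no time and is no camera call.
- env.job_done(): hands the job in, once; it reports no verdict.
The state is a dict: "time": time; "qpos": joint angles; "joint_velocities": joint speeds; "joint_torque": joint torques, N m; "tcp_pos": TCP position; "orientation": TCP orientation; "wrist_force": force on the tool from outside, world axes, zero at the start; "torque": the same for the moment, N m; "width": finger opening in mm.
Only numpy, scipy, OpenCV 4.12 (cv2) and the standard library are available. Lean on these libraries where they do the work, as an engineer would, in place of code of your own. Each camera call takes 0.05 s, during which the arm holds its last target.

## Task

Check the lock of the ring-handled forceps held in the padded vise before it goes into stock: squeeze its handles together until the ratchet is on its last (third) tooth and let go so that it holds by itself, then release it by pressing its right-hand ring straight down until the handles spring wide open. Finally squeeze it lightly onto the first tooth only, the way locking forceps are stored, and let go. Be gentle with it, no more than about 25 N on either handle, and do not disturb the stock and instruments lying around.

Things in the scene. Friction and masses are not known exactly. Their poses are not given: they have to be found in the camera images.
- vise: Small grey bench vise, fixed, base 105 x 95 mm, 105 mm high; its rubber pads hold a steel ring-handled locking forceps (240 mm long, like scissors) by the pivot block, level, 100 mm above the bench. Origin: underside of the base, right below the vertical pivot. x points along the forceps to its jaw tips; the finger rings are at -x, towards the robot; y to the left. Its screw sticks out 95 mm to -y.
- opening (a joint): Angle of the left handle (rad): 0.20 = wide open, where a spring pushes it (0.3 N m at 0.11, 0.54 N m at 0.03); smaller as the handles close. Three ratchet teeth hold it, at about 0.112 (first), 0.070 (second), 0.029 (third, last), all shifted together by up to 0.017 either way from one worn piece to the next: go by the clicks. The ramp of each tooth begins 0.03 before it. 0.013 past the third the arms meet in a hard stop.
- left_handle: Left handle (+y side): steel shank 6 mm thick and finger ring. It swings level about the pivot, does not give up or down. While closing it climbs over each tooth (a squeeze of up to 4 to 14 N at the shanks, more with each tooth), drops behind it with a click (1 to 5 N less), and then stays when let go; short of the first click it springs open again. Origin at the pivot, in the mid plane.
- right_handle: Right handle (-y side), held by the vise: does not swing, but its ring springs down 0.75 mm per N (stop at 8 mm). Its cross arm, 118 mm from the pivot, has the teeth on top and passes UNDER the left one's. From the third tooth, pressing the right ring down 2 to 5 mm (3 to 9 N), left handle untouched, frees the teeth; pressing the left ring does not. Origin at the pivot, in the mid plane.
- left_shank (a point): Point on the centre line of the left shank (round, 6 mm thick), 95 mm from the pivot towards the rings: a good place to squeeze from above; the shanks are free from 75 to 110 mm from the pivot. Axes as the vise's, turned with the handle.
- right_shank (a point): The same point on the right shank. At opening angle a the two points are 24 mm + 95 mm x a apart: 49 mm over the outsides when wide open, 31 to 35 mm on the third tooth.
- left_ring (a point): Centre of the left finger ring: 27 mm outside diameter, of 5.5 mm round bar, lying level, 147 mm from the pivot.
- right_ring (a point): Centre of the right finger ring, the same size; its top is 2.75 mm above this point. On the third tooth a gap of 10 to 16 mm separates the two rings.
- carton_flat: Bystander: low medicine carton 95 x 50 x 22 mm by the vise; origin at the centre of its underside.
- carton_small: Bystander: small carton 60 x 40 x 35 mm by the vise; origin at the centre of its underside.
- tablet_jar: Bystander: white tablet jar, 42 mm diameter, 62 mm high, by the vise; origin at the centre of its underside.
- carton_tall: Bystander: upright carton 45 x 60 x 110 mm on the right of the bench; origin at the centre of its underside.
- tablet_bottle: Bystander: white tablet bottle, 52 mm diameter, 85 mm high, on the right of the bench; origin at the centre of its underside.
- amber_bottle: Bystander: amber glass bottle, 44 mm diameter, 95 mm high, on the left of the bench; origin at the centre of its underside.
- spare_forceps: Bystander: another forceps of the same kind, closed and lying loose in the steel tray on the left; origin at the bottom, below its pivot.

How it is judged (in metres and radians):
On the way, in this order (a step that is already met when the one before it is completed fails the run):
1. the forceps holds by itself on its third tooth, untouched (value of joint opening below 0.0495 rad and contact force between vise and the fingers below 0.3 N), for 0.4 s.
2. the ratchet is released and the handles have sprung wide open, the left handle untouched (value of joint opening above 0.175 rad and contact force between left_handle and the fingers below 0.3 N), for 0.2 s.
At the end, for the whole second after the job is handed in: The forceps rests on its first tooth by itself, untouched, in the vise: opening angle between 0.091 and 0.14 rad, after it held on the third tooth (below 0.0495) and was released to wide open (above 0.175). The bystanders are within 15 mm of their places (value of joint opening between 0.091 and 0.14 rad and contact force between vise and the fingers below 0.3 N and velocity of joint opening between -0.02 and 0.02 rad/s).
It fails at once if more than 25 N on the left handle (contact force between left_handle and the fingers above 25 N).
It fails at once if more than 25 N on the right handle (contact force between right_handle and the fingers above 25 N).
It fails at once if a bystander is moved by more than 15 mm (distance of any of carton_flat, carton_small, tablet_jar, carton_tall, tablet_bottle, amber_bottle, spare_forceps from where it was at the start of the episode above 0.015 m).
It also fails if it takes over 72 s, if anything falls off the work surface, if the arm or the gripper's body presses on something with over 40 N, if the wrist force passes 120 N, or if a joint passes its speed limit or range.

## Working session

There is one attempt and no reset: what is moved stays moved. The work goes in short steps, Python scripts to look and compute and a shell command to move; the robot and the scene stay as the last step left them, time stands still between calls to the robot, and variables do not carry over. Pictures are saved under pics/ and viewed, and the job is handed in when it is done.

```bash
mkdir -p pics; python3 - <<'E'
from workcell import env
import cv2
for n in("top","side"):
    im=env.read_camera(n); cv2.imwrite(f"pics/{n}0.png",im[:,:,::-1])
    c=env.calibration(n); print(n,c)
print(env.get_state())
E
```

```text
top {'K': array([[443.90461398,   0.        , 317.33333143],
       [  0.        , 443.90461398, 244.5270295 ],
       [  0.        ,   0.        ,   1.        ]]), 'eye': array([ 374.58751447,   21.65345043, 1245.81284014]), 'attitude': array([ 0.7141596 , -0.69403013,  0.06336322, -0.06544729])}
side {'K': array([[518.58920195,   0.        , 323.90554836],
       [  0.        , 518.58920195, 240.38831003],
       [  0.        ,   0.        ,   1.        ]]), 'eye': array([ 78.06556626, 797.50490654, 700.97290302]), 'attitude': array([-0.25372503,  0.84782169, -0.44795777,  0.12710554])}
{'time': 0.1, 'qpos': array([-1.28647671e+00,  5.28363323e-01,  1.43376820e+00,  1.16466468e-05,
        1.18141472e+00, -1.78515412e-01]), 'joint_velocities': array([-0.00093357, -0.00156712, -0.00349029, -0.00262795, -0.00051392,
        0.000478  ]), 'joint_torque': array([-1.11399924e-03, -4.40985954e+01, -1.77149981e+01,  6.33974117e-02,
        5.34055266e-02, -4.06479364e-05]), 'tcp_pos': array([ 278.8928288 , -558.61100081,  232.67744659]), 'orientation': array([-0.68822422, -0.16286856,  0.68828966, -0.1614887 ]), 'wrist_force': array([ 0.31040911, -0.29311375,  0.88612604]), 'torque': array([-0.01942164,  0.01599088, -0.04421137]), 'width': 87.3531909756855}
```

View pics/top0.png

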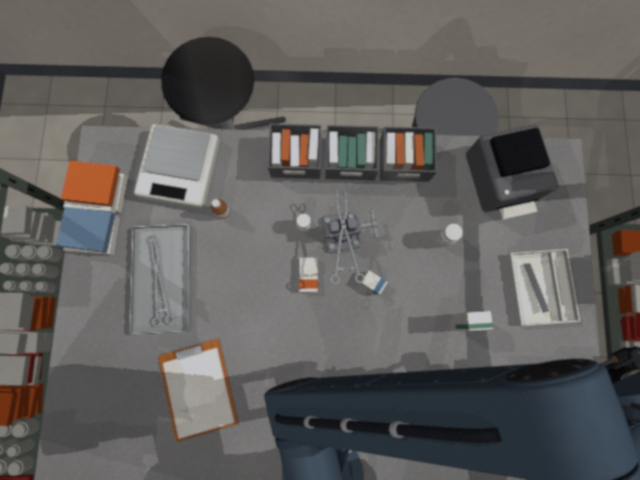

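View pics/side0.png

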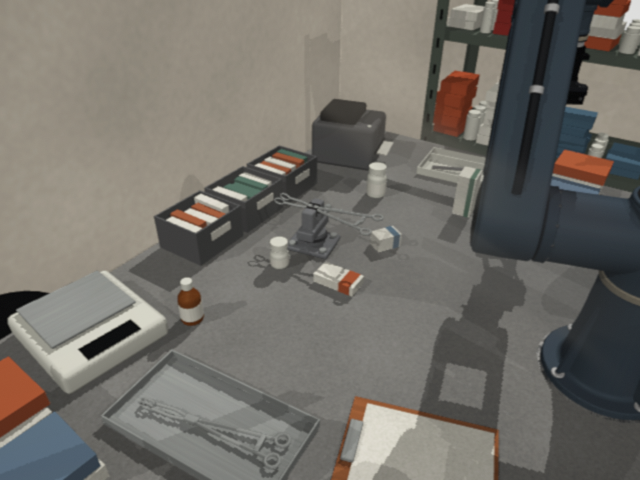

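The top view shows the vise at about (345,235) and the rings at about (336,279) and (359,278). I'll zoom in on both views.

```bash
cat > h.py <<'E'
import numpy as np, cv2
from workcell import env
from scipy.spatial.transform import Rotation as R
def ray(n,uv):
    c=env.calibration(n); d=np.linalg.inv(c["K"])@np.array([uv[0],uv[1],1.]); return c["eye"],R.from_quat(c["attitude"]).apply(d)
def onz(n,uv,z):
    e,d=ray(n,uv); return e+d*(z-e[2])/d[2]
def proj(n,p):
    c=env.calibration(n); q=R.from_quat(c["attitude"]).inv().apply(np.array(p)-c["eye"]); q=c["K"]@q; return q[:2]/q[2]
def tri(u1,u2):
    a,d=ray("top",u1);b,e=ray("side",u2)
    A=np.array([d,-e]).T; s=np.linalg.lstsq(A,b-a,rcond=None)[0]; p,q=a+d*s[0],b+e*s[1]; return (p+q)/2,np.linalg.norm(p-q)
def crop(n,x0,y0,w,h,s,out):
    im=env.read_camera(n)[y0:y0+h,x0:x0+w,::-1]
    cv2.imwrite(out,cv2.resize(im,None,fx=s,fy=s,interpolation=cv2.INTER_CUBIC))
E
python3 - <<'E'
from h import *
crop("top",285,185,110,110,5.4,"pics/t1.png")
crop("side",240,175,180,130,4.4,"pics/s1.png")
E
```

```text
(no output)
```

View pics/t1.png

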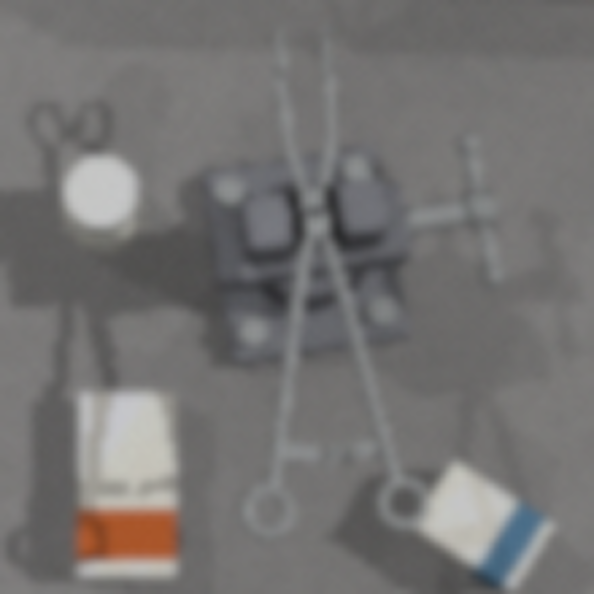

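View pics/s1.png

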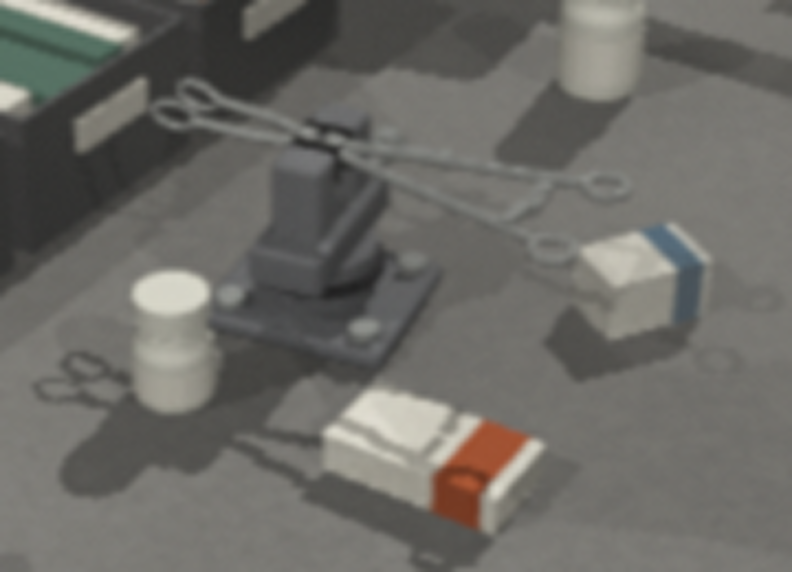

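In the zoom, the top view has the pivot at (316,215) and the left and right rings at (270,510) and (404,501). The side view has the left ring at (552,246), the right ring at (605,186) and the pivot at about (330,140).

```bash
python3 - <<'E'
from h import *
t=lambda u,v:((u+.5)/5.4-.5+285,(v+.5)/5.4-.5+185)
s=lambda u,v:((u+.5)/4.4-.5+240,(v+.5)/4.4-.5+175)
P={}
for n,a,b in(("pivot",(316,215),(330,140)),("L",(270,510),(552,246)),("R",(404,501),(605,186))):
    z=onz("top",t(*a),100); zs=onz("side",s(*b),100); p,r=tri(t(*a),s(*b)); P[n]=z
    print(n,z.round(1),zs.round(1),p.round(1),round(r,1))
for k in "LR": print(k,np.linalg.norm(P[k]-P["pivot"]), np.degrees(np.arctan2(*(P["pivot"]-P[k])[1::-1])))
print(np.linalg.norm(P["L"]-P["R"]))
for a in ((470,145),(495,275)): print("screw",onz("top",t(*a),70).round())
# box around
for nm,a,z in(("jar",(100,190),62),("small",[(455,460),(425,530),(550,525),(515,588)],35),("flat",[(78,392),(178,392),(78,575),(178,575)],22)):
    for q in (a if isinstance(a,list) else [a]): print(nm,onz("top",t(*q),z).round())
st=env.get_state(); print(R.from_quat(st["orientation"]).as_matrix().round(3))
E
```

```text
pivot [642.  -38.6 100. ] [639.2 -42.  100. ] [639.7 -39.4 101.6] 4.0
L [496.4 -19.1 100. ] [496.  -19.3 100. ] [496.2 -19.2 100. ] 0.5
R [502.6 -83.3 100. ] [500.6 -81.7 100. ] [502.2 -83.6  98.6] 1.2
L 146.8607422278886 -7.595562877466082
R 146.40799961866165 17.785825169665205
64.42906552278552
screw [ 687. -117.   70.]
screw [ 621. -130.   70.]
jar [661.  69.  62.]
small [ 531. -115.   35.]
small [ 495. -100.   35.]
small [ 500. -163.   35.]
small [ 467. -146.   35.]
flat [563.  79.  22.]
flat [564.  27.  22.]
flat [469.  75.  22.]
flat [470.  24.  22.]
[[-0.     0.446 -0.895]
 [ 0.001 -0.895 -0.446]
 [-1.    -0.001 -0.   ]]
```

```bash
cat >> h.py <<'E'
def go(x,y,z,az=None):
    s=env.get_state(); M=R.from_quat(s["orientation"]); d=M.inv().apply(np.array([x,y,z])-s["tcp_pos"])/250
    ty=M.as_matrix()[:,1]; a=np.degrees(np.arctan2(ty[1],ty[0]))
    print("shift",d.round(4),"jaw az",a.round(2),"rotx",None if az is None else round((a-az)/180,4), "tilt",(M.as_matrix()[:,0]).round(4))
E
python3 -c "
from h import *
go(415,-274,233,-82)"
python3 -m pendant '{"delta_rot":[[0.103,0,0],[0.103,0,0],[0.103,0,0],[0.103,0,0],[0.103,0,0],[0.103,0,0],[0.103,0,0],[0.103,0,0],[0.103,0,0],[0.103,0,0],[0.103,0,0]],"translation":[[0,-0.778,-0.996],[0,-0.778,-0.996],[0,-0.778,-0.996],[0,-0.778,-0.996],[0,-0.778,-0.996],[0,-0.778,-0.996],[0,-0.778,-0.996],[0,-0.778,-0.996],[0,-0.778,-0.996],[0,-0.778,-0.996],[0,-0.778,-0.996]],"claw":[0,0,0,0,0,0,0,0,0,0,0]}'
python3 -c "
from h import *
go(551,15,233,-82)"
```

```text
shift [ 0.001  -0.7765 -0.9956] jaw az -63.48 rotx 0.1029 tilt [-4.0e-04  1.3e-03 -1.0e+00]
time: 1.12
tcp_pos: [415.2, -274.7, 233.7]
orientation: [0.705, 0.049, -0.705, 0.05]
wrist_force: [-0.4, -0.6, -0.6]
width: 21.7
shift [ 0.0016 -1.0718 -0.6993] jaw az -82.0 rotx -0.0 tilt [ 2.e-04 -1.e-03 -1.e+00]
```

```bash

python3 -m pendant '{"delta_rot":[[0,0,0],[0,0,0],[0,0,0],[0,0,0],[0,0,0],[0,0,0],[0,0,0],[0,0,0],[0,0,0],[0,0,0],[0,0,0]],"translation":[[0,-1,-0.69],[0,-1,-0.69],[0,-1,-0.69],[0,-1,-0.69],[0,-1,-0.69],[0,-1,-0.69],[0,-1,-0.69],[0,-1,-0.69],[0,-1,-0.69],[0,-1,-0.69],[0,-1,-0.69]],"claw":[0,0,0,0,0,0,0,0,0,0,0]}'
python3 - <<'E'
from h import *
go(551,15,150); print(env.get_state()["width"])
crop("top",285,185,110,110,5.4,"pics/t2.png")
E
```

```text
time: 2.03
tcp_pos: [550.8, -4.4, 233.3]
orientation: [-0.705, -0.048, 0.706, -0.049]
wrist_force: [0.1, -1.1, 0.5]
width: 0.7
shift [ 0.333  -0.0769 -0.0119] jaw az -82.14 rotx None tilt [-1.e-03 -6.e-04 -1.e+00]
0.6697192471581395
```

View pics/t2.png

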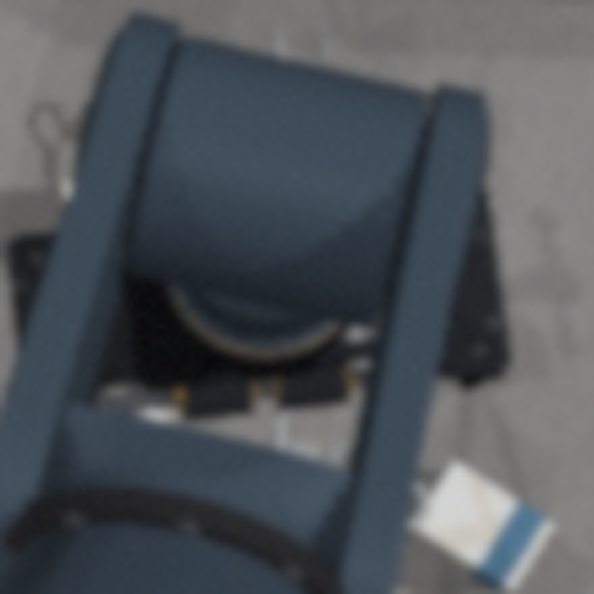

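The arm hides the forceps from above, so I'll monitor with the side camera. Next I move left and descend beside the left shank.

```bash

python3 -m pendant '{"delta_rot":[[0,0,0],[0,0,0],[0,0,0],[0,0,0],[0,0,0],[0,0,0],[0,0,0],[0,0,0],[0,0,0]],"translation":[[0,-0.085,-0.012],[0,-0.085,-0.012],[0.16,-0.085,-0.012],[0.33,-0.085,-0.012],[0.42,-0.085,-0.012],[0.48,-0.085,-0.012],[0.53,-0.085,-0.012],[0.53,-0.085,-0.012],[0.53,-0.085,-0.012]],"claw":[0,0,0,0,0,0,0,0,0]}'
python3 - <<'E'
from h import *
go(551,0,101); print(env.get_state()["wrist_force"])
crop("side",260,125,180,130,4.4,"pics/s2.png")
E
```

```text
time: 2.83
tcp_pos: [550.7, 17.6, 100.7]
orientation: [-0.705, -0.049, 0.706, -0.049]
wrist_force: [0.5, -0.7, 0.4]
width: 0.4
shift [-0.0013  0.0698  0.0085] jaw az -82.12 rotx None tilt [-0.0016 -0.     -1.    ]
[ 0.46627674 -0.7349279   0.42115922]
```

View pics/s2.png

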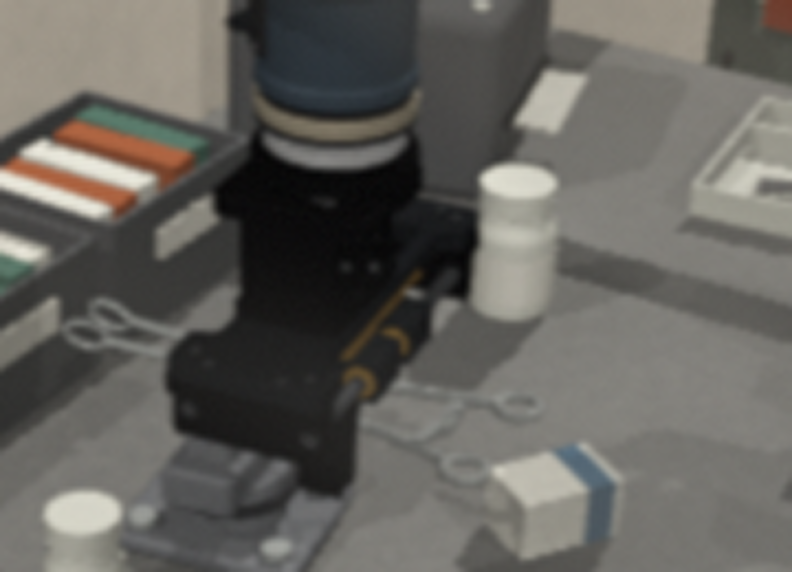

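```bash

python3 -m pendant '{"delta_rot":[[0,0,0],[0,0,0],[0,0,0],[0,0,0]],"translation":[[0,0.04,0.0],[0,0.065,0.0],[0,0.065,0],[0,0.065,0]],"claw":[0,0,0,0]}'
python3 -c "
from h import *
print(env.get_state()['tcp_pos'],env.get_state()['wrist_force'])"
for i in 1 2 3; do python3 -m pendant '{"delta_rot":[[0,0,0],[0,0,0]],"translation":[[0,0.006,0.0],[0,0.006,0]],"claw":[0,0]}';done
```

```text
time: 3.22
tcp_pos: [554.1, 2.0, 101.8]
orientation: [0.706, 0.049, -0.705, 0.049]
wrist_force: [0.3, 0.5, 0.4]
width: 0.3
[554.08254699   1.98024203 101.83200373] [0.25062581 0.46549268 0.40807286]
time: 3.38
tcp_pos: [553.7, 1.3, 101.3]
orientation: [0.706, 0.049, -0.705, 0.049]
wrist_force: [0.0, 0.8, -0.2]
width: 0.6
time: 3.55
tcp_pos: [553.9, -0.1, 101.1]
orientation: [0.705, 0.049, -0.705, 0.049]
wrist_force: [0.8, -0.3, 0.3]
width: 0.4
time: 3.72
tcp_pos: [554.1, -1.6, 101.0]
orientation: [-0.705, -0.049, 0.705, -0.049]
wrist_force: [0.3, -0.3, 0.9]
width: 0.3
```

```bash

python3 -m pendant '{"delta_rot":[[0,0,0],[0,0,0]],"translation":[[0,0.006,0.0],[0,0.006,0]],"claw":[0,0]}' | egrep "tcp|force"
python3 -m pendant '{"delta_rot":[[0,0,0],[0,0,0]],"translation":[[0,0.006,0.0],[0,0.006,0]],"claw":[0,0]}' | egrep "tcp|force"
python3 -m pendant '{"delta_rot":[[0,0,0],[0,0,0]],"translation":[[0,0.006,0.0],[0,0.006,0]],"claw":[0,0]}' | egrep "tcp|force"
python3 -m pendant '{"delta_rot":[[0,0,0],[0,0,0]],"translation":[[0,0.004,0.0],[0,0.004,0]],"claw":[0,0]}' | egrep "tcp|force"
python3 -m pendant '{"delta_rot":[[0,0,0],[0,0,0]],"translation":[[0,0.004,0.0],[0,0.004,0]],"claw":[0,0]}' | egrep "tcp|force"
python3 -m pendant '{"delta_rot":[[0,0,0],[0,0,0]],"translation":[[0,0.004,0.0],[0,0.004,0]],"claw":[0,0]}' | egrep "tcp|force"
```

```text
tcp_pos: [554.4, -3.3, 101.0]
wrist_force: [-0.3, -0.5, 0.1]
tcp_pos: [554.6, -4.8, 101.1]
wrist_force: [-0.2, -0.4, 0.5]
tcp_pos: [554.8, -6.3, 101.1]
wrist_force: [-0.2, 0.3, -0.0]
tcp_pos: [554.9, -7.2, 101.1]
wrist_force: [1.0, 0.7, 0.4]
tcp_pos: [555.0, -8.2, 101.1]
wrist_force: [0.2, 0.2, 0.4]
tcp_pos: [555.2, -9.1, 101.1]
wrist_force: [0.2, -0.0, 0.3]
```

```bash

python3 -m pendant '{"delta_rot":[[0,0,0],[0,0,0]],"translation":[[0,0.004,0.001],[0,0.004,0.001]],"claw":[0,0]}' | egrep "tcp|force"
python3 -m pendant '{"delta_rot":[[0,0,0],[0,0,0]],"translation":[[0,0.004,0.001],[0,0.004,0.001]],"claw":[0,0]}' | egrep "tcp|force"
python3 -m pendant '{"delta_rot":[[0,0,0],[0,0,0]],"translation":[[0,0.004,0.001],[0,0.004,0.001]],"claw":[0,0]}' | egrep "tcp|force"
python3 -m pendant '{"delta_rot":[[0,0,0],[0,0,0]],"translation":[[0,0.004,0.001],[0,0.004,0.001]],"claw":[0,0]}' | egrep "tcp|force"
python3 -m pendant '{"delta_rot":[[0,0,0],[0,0,0]],"translation":[[0,0.004,0.001],[0,0.004,0.001]],"claw":[0,0]}' | egrep "tcp|force"
python3 - <<'E'
from h import *
crop("side",260,125,180,130,4.4,"pics/s3.png")
E
```

```text
tcp_pos: [555.0, -10.2, 101.0]
wrist_force: [-1.0, -0.3, -0.3]
tcp_pos: [554.9, -11.1, 101.0]
wrist_force: [0.2, -0.3, -0.3]
tcp_pos: [554.7, -12.1, 101.0]
wrist_force: [0.9, 1.9, 1.3]
tcp_pos: [554.6, -13.1, 101.0]
wrist_force: [-0.1, 0.9, 0.4]
tcp_pos: [554.5, -14.1, 101.0]
wrist_force: [-1.2, 0.7, 0.0]
```

View pics/s3.png

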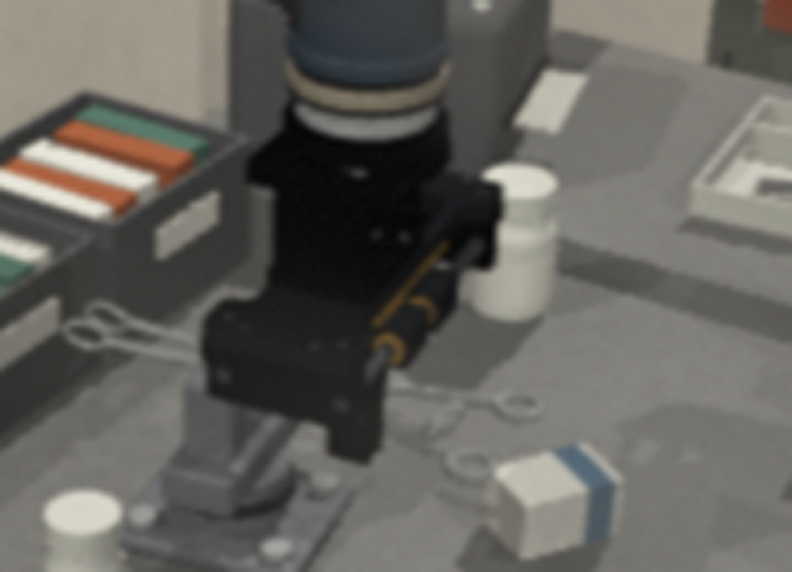

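```bash

python3 -m pendant '{"delta_rot":[[0,0,0],[0,0,0]],"translation":[[0,0.004,0.001],[0,0.004,0.001]],"claw":[0,0]}' | egrep "tcp|force"
python3 -m pendant '{"delta_rot":[[0,0,0]],"translation":[[0,0.002,0]],"claw":[0]}' | egrep "tcp|force"
python3 -m pendant '{"delta_rot":[[0,0,0]],"translation":[[0,0.002,0]],"claw":[0]}' | egrep "tcp|force"
python3 -m pendant '{"delta_rot":[[0,0,0]],"translation":[[0,0.002,0]],"claw":[0]}' | egrep "tcp|force"
python3 -m pendant '{"delta_rot":[[0,0,0]],"translation":[[0,0.002,0]],"claw":[0]}' | egrep "tcp|force"
python3 -m pendant '{"delta_rot":[[0,0,0]],"translation":[[0,0.002,0]],"claw":[0]}' | egrep "tcp|force"
python3 -m pendant '{"delta_rot":[[0,0,0]],"translation":[[0,0.002,0]],"claw":[0]}' | egrep "tcp|force"
python3 -m pendant '{"delta_rot":[[0,0,0]],"translation":[[0,0.002,0]],"claw":[0]}' | egrep "tcp|force"
python3 -m pendant '{"delta_rot":[[0,0,0]],"translation":[[0,0.002,0]],"claw":[0]}' | egrep "tcp|force"
```

```text
tcp_pos: [554.3, -15.1, 101.0]
wrist_force: [-0.9, 1.4, -0.1]
tcp_pos: [554.3, -15.4, 101.0]
wrist_force: [0.5, 2.9, 0.3]
tcp_pos: [554.3, -15.8, 101.0]
wrist_force: [-0.1, 3.7, -0.1]
tcp_pos: [554.3, -16.2, 101.0]
wrist_force: [-0.3, 3.3, -0.2]
tcp_pos: [554.3, -16.7, 101.0]
wrist_force: [-1.7, 4.3, 1.4]
tcp_pos: [554.2, -17.1, 101.0]
wrist_force: [-1.3, 4.9, 0.8]
tcp_pos: [554.2, -17.5, 100.9]
wrist_force: [-1.2, 5.7, 1.9]
tcp_pos: [554.1, -18.0, 100.9]
wrist_force: [-2.1, 4.2, 1.9]
tcp_pos: [554.3, -18.9, 100.9]
wrist_force: [-1.4, 3.0, 0.3]
```

First click at TCP y ≈ -18: the force rose to 5.7 N and then dropped to 3 N. That puts the second near -22, the third near -26 and the stop at about -27.2.

```bash

python3 -m pendant '{"delta_rot":[[0,0,0]],"translation":[[0,0.002,0]],"claw":[0]}' | egrep "tcp|force"
python3 -m pendant '{"delta_rot":[[0,0,0]],"translation":[[0,0.002,0]],"claw":[0]}' | egrep "tcp|force"
python3 -m pendant '{"delta_rot":[[0,0,0]],"translation":[[0,0.002,0]],"claw":[0]}' | egrep "tcp|force"
python3 -m pendant '{"delta_rot":[[0,0,0]],"translation":[[0,0.002,0]],"claw":[0]}' | egrep "tcp|force"
python3 -m pendant '{"delta_rot":[[0,0,0]],"translation":[[0,0.002,0]],"claw":[0]}' | egrep "tcp|force"
python3 -m pendant '{"delta_rot":[[0,0,0]],"translation":[[0,0.002,0]],"claw":[0]}' | egrep "tcp|force"
python3 -m pendant '{"delta_rot":[[0,0,0]],"translation":[[0,0.002,0]],"claw":[0]}' | egrep "tcp|force"
python3 -m pendant '{"delta_rot":[[0,0,0]],"translation":[[0,0.002,0]],"claw":[0]}' | egrep "tcp|force"
```

```text
tcp_pos: [554.2, -19.4, 100.9]
wrist_force: [-2.0, 4.3, 1.6]
tcp_pos: [554.2, -19.8, 100.8]
wrist_force: [-2.2, 5.3, 2.2]
tcp_pos: [554.2, -20.2, 100.8]
wrist_force: [-3.0, 5.5, 1.7]
tcp_pos: [554.2, -20.5, 100.8]
wrist_force: [-3.1, 5.7, 2.3]
tcp_pos: [554.1, -20.9, 100.8]
wrist_force: [-3.1, 6.3, 3.1]
tcp_pos: [554.1, -21.2, 100.8]
wrist_force: [-3.5, 6.2, 2.3]
tcp_pos: [554.1, -21.5, 100.8]
wrist_force: [-2.7, 6.4, 1.8]
tcp_pos: [554.1, -21.9, 100.8]
wrist_force: [-3.2, 7.2, 2.6]
```

```bash

python3 -m pendant '{"delta_rot":[[0,0,0]],"translation":[[0,0.002,0]],"claw":[0]}' | egrep "tcp|force"
python3 -m pendant '{"delta_rot":[[0,0,0]],"translation":[[0,0.002,0]],"claw":[0]}' | egrep "tcp|force"
python3 -m pendant '{"delta_rot":[[0,0,0]],"translation":[[0,0.002,0]],"claw":[0]}' | egrep "tcp|force"
python3 -m pendant '{"delta_rot":[[0,0,0]],"translation":[[0,0.001,0]],"claw":[0]}' | egrep "tcp|force"
python3 -m pendant '{"delta_rot":[[0,0,0]],"translation":[[0,0.001,0]],"claw":[0]}' | egrep "tcp|force"
python3 -m pendant '{"delta_rot":[[0,0,0]],"translation":[[0,0.002,0]],"claw":[0]}' | egrep "tcp|force"
```

```text
tcp_pos: [554.2, -22.4, 100.8]
wrist_force: [-2.6, 4.0, 1.0]
tcp_pos: [554.3, -23.4, 100.8]
wrist_force: [-3.1, 6.0, 1.9]
tcp_pos: [554.2, -23.7, 100.7]
wrist_force: [-3.0, 6.5, 2.6]
tcp_pos: [554.2, -23.9, 100.7]
wrist_force: [-3.6, 6.0, 2.3]
tcp_pos: [554.2, -24.0, 100.7]
wrist_force: [-3.1, 6.4, 2.2]
tcp_pos: [554.2, -24.3, 100.7]
wrist_force: [-3.1, 6.4, 3.0]
```

```bash

python3 -m pendant '{"delta_rot":[[0,0,0]],"translation":[[0,0.002,0]],"claw":[0]}' | egrep "tcp|force"
python3 -m pendant '{"delta_rot":[[0,0,0]],"translation":[[0,0.002,0]],"claw":[0]}' | egrep "tcp|force"
python3 -m pendant '{"delta_rot":[[0,0,0]],"translation":[[0,0.002,0]],"claw":[0]}' | egrep "tcp|force"
python3 -m pendant '{"delta_rot":[[0,0,0]],"translation":[[0,0.002,0]],"claw":[0]}' | egrep "tcp|force"
python3 -m pendant '{"delta_rot":[[0,0,0]],"translation":[[0,0.001,0]],"claw":[0]}' | egrep "tcp|force"
python3 -m pendant '{"delta_rot":[[0,0,0]],"translation":[[0,0.001,0]],"claw":[0]}' | egrep "tcp|force"
```

```text
tcp_pos: [554.2, -24.7, 100.7]
wrist_force: [-3.4, 7.6, 3.1]
tcp_pos: [554.2, -25.0, 100.7]
wrist_force: [-3.0, 7.9, 2.2]
tcp_pos: [554.2, -25.4, 100.8]
wrist_force: [-3.0, 9.0, 2.9]
tcp_pos: [554.2, -25.7, 100.8]
wrist_force: [-3.6, 8.9, 1.8]
tcp_pos: [554.2, -25.9, 100.7]
wrist_force: [-3.4, 9.3, 3.1]
tcp_pos: [554.2, -26.1, 100.8]
wrist_force: [-3.4, 8.7, 2.6]
```

```bash

python3 -m pendant '{"delta_rot":[[0,0,0]],"translation":[[0,0.001,0]],"claw":[0]}' | egrep "tcp|force"
python3 -m pendant '{"delta_rot":[[0,0,0]],"translation":[[0,0.001,0]],"claw":[0]}' | egrep "tcp|force"
python3 -m pendant '{"delta_rot":[[0,0,0]],"translation":[[0,0.001,0]],"claw":[0]}' | egrep "tcp|force"
python3 -m pendant '{"delta_rot":[[0,0,0]],"translation":[[0,0.001,0]],"claw":[0]}' | egrep "tcp|force"
```

```text
tcp_pos: [554.1, -26.2, 100.7]
wrist_force: [-4.2, 9.6, 3.2]
tcp_pos: [554.3, -27.0, 100.7]
wrist_force: [-3.8, 6.9, 2.0]
tcp_pos: [554.3, -27.5, 100.7]
wrist_force: [-3.2, 6.4, 2.7]
tcp_pos: [554.3, -27.8, 100.7]
wrist_force: [-4.1, 6.1, 2.3]
```

Third click: the force fell from 9.6 to 6.1 N. Backing off now.

```bash

python3 -m pendant '{"delta_rot":[[0,0,0],[0,0,0],[0,0,0],[0,0,0],[0,0,0],[0,0,0],[0,0,0],[0,0,0],[0,0,0],[0,0,0]],"translation":[[0,-0.003,0],[0,-0.006,0],[0,-0.01,0],[0,-0.02,0],[0,-0.04,0],[0,-0.06,0],[0,-0.06,0],[0,-0.06,0],[0,-0.06,0],[0,-0.06,0]],"claw":[0,0,0,0,0,0,0,0,0,0]}' | egrep "time|tcp|force"
python3 - <<'E'
from h import *
crop("side",260,125,180,130,4.4,"pics/s4.png")
E
```

```text
time: 9.27
tcp_pos: [554.6, -14.4, 101.1]
wrist_force: [-0.3, -0.2, 0.4]
```

View pics/s4.png

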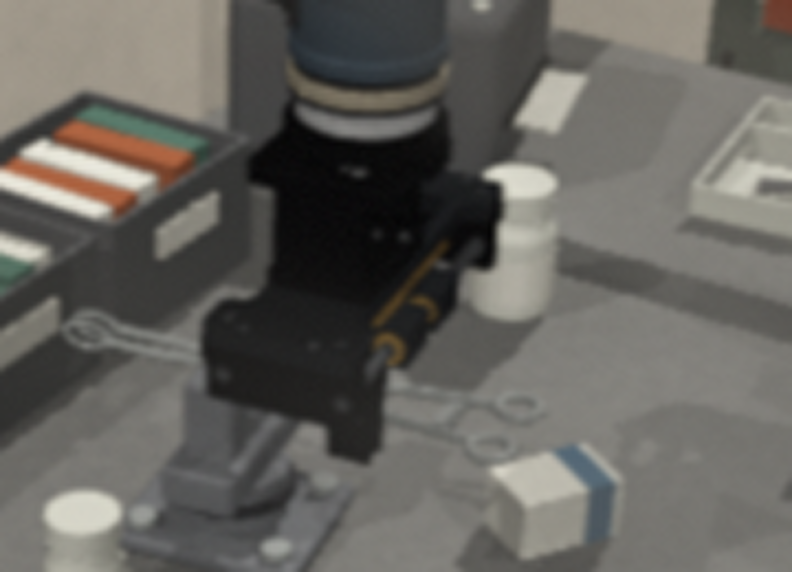

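The handles held closed with the finger clear. The left ring is at (492,444) and the right ring at (520,404). I'll check the spacing, then raise.

```bash

python3 -m pendant '{"delta_rot":[[0,0,0],[0,0,0],[0,0,0],[0,0,0],[0,0,0],[0,0,0]],"translation":[[-0.1,-0.03,0],[-0.2,-0.03,0],[-0.24,-0.03,0],[-0.24,-0.03,0],[-0.24,-0.03,0],[-0.24,-0.03,0]],"claw":[0,0,0,0,0,0]}' | egrep "time|tcp|force"
python3 - <<'E'
from h import *
s=lambda u,v:((u+.5)/4.4-.5+260,(v+.5)/4.4-.5+125)
l=onz("side",s(492,444),100);r=onz("side",s(520,404),100); print(l.round(1),r.round(1),np.linalg.norm(l-r)-27)
go(500,-90,160)
E
```

```text
time: 9.82
tcp_pos: [552.5, -6.8, 160.1]
wrist_force: [0.3, 0.0, -0.0]
[494.2 -44.  100. ] [500.3 -84.3 100. ] 13.760118899641299
shift [0.0005 0.3007 0.2539] jaw az -82.04 rotx None tilt [-1.9e-03  4.0e-04 -1.0e+00]
```

The gap is 13.8 mm, inside the 10–16 mm expected for the third tooth. Next I go over the right ring, offset outward.

```bash

python3 -m pendant '{"delta_rot":[[0,0,0],[0,0,0],[0,0,0],[0,0,0],[0,0,0],[0,0,0],[0,0,0],[0,0,0]],"translation":[[0,0.15,0.12],[0,0.3,0.25],[0,0.3,0.25],[0,0.3,0.25],[0.1,0.3,0.25],[0.164,0.3,0.25],[0.164,0.3,0.25],[0.164,0.3,0.25]],"claw":[0,0,0,0,0,0,0,0]}' | egrep "time|tcp|force"
python3 - <<'E'
from h import *
crop("side",260,125,180,130,4.4,"pics/s5.png")
E
```

```text
time: 10.48
tcp_pos: [501.1, -88.8, 118.7]
wrist_force: [-0.1, -0.6, -0.3]
```

View pics/s5.png

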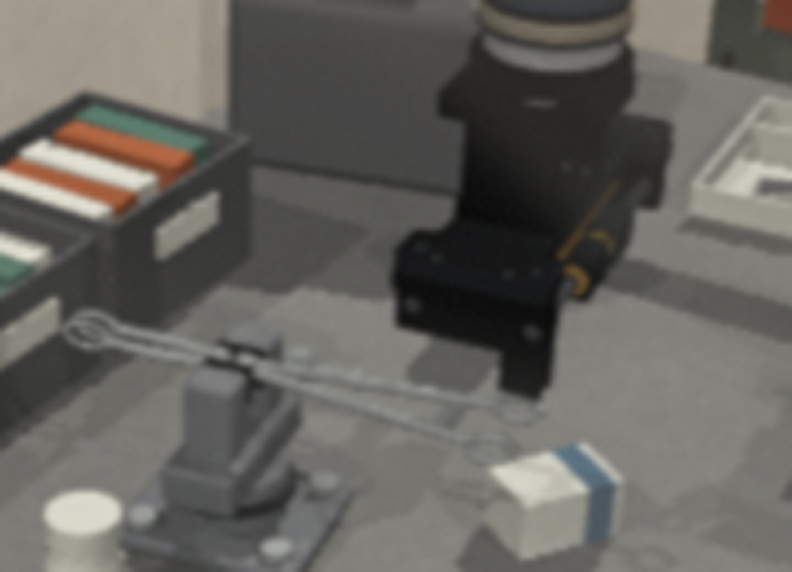

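The fingers at (525,385) sit just above the right ring at (522,408), clear of the left ring. Now I press down slowly.

```bash

python3 -m pendant '{"delta_rot":[[0,0,0],[0,0,0],[0,0,0]],"translation":[[0.01,0.002,0],[0.016,0.004,0],[0.016,0.004,0]],"claw":[0,0,0]}' | egrep "tcp|force"
python3 -m pendant '{"delta_rot":[[0,0,0],[0,0,0]],"translation":[[0.004,0,0],[0.004,0,0]],"claw":[0,0]}' | egrep "tcp|force"
python3 -m pendant '{"delta_rot":[[0,0,0],[0,0,0]],"translation":[[0.004,0,0],[0.004,0,0]],"claw":[0,0]}' | egrep "tcp|force"
python3 -m pendant '{"delta_rot":[[0,0,0],[0,0,0]],"translation":[[0.004,0,0],[0.004,0,0]],"claw":[0,0]}' | egrep "tcp|force"
```

```text
tcp_pos: [502.4, -90.6, 116.4]
wrist_force: [-0.1, -1.3, 0.1]
tcp_pos: [502.1, -90.7, 115.3]
wrist_force: [-0.4, -0.8, -0.2]
tcp_pos: [501.9, -90.7, 114.1]
wrist_force: [-0.4, 0.3, -0.8]
tcp_pos: [502.0, -90.7, 113.0]
wrist_force: [-0.2, -0.2, 1.4]
```

```bash

python3 -m pendant '{"delta_rot":[[0,0,0],[0,0,0]],"translation":[[0.004,0,0],[0.004,0,0]],"claw":[0,0]}' | egrep "tcp|force"
python3 -m pendant '{"delta_rot":[[0,0,0],[0,0,0]],"translation":[[0.004,0,0],[0.004,0,0]],"claw":[0,0]}' | egrep "tcp|force"
python3 -m pendant '{"delta_rot":[[0,0,0],[0,0,0]],"translation":[[0.004,0,0],[0.004,0,0]],"claw":[0,0]}' | egrep "tcp|force"
python3 - <<'E'
from h import *
crop("side",260,125,180,130,4.4,"pics/s6.png")
E
```

```text
tcp_pos: [502.0, -90.8, 112.2]
wrist_force: [-0.5, 0.1, 3.1]
tcp_pos: [502.1, -90.8, 111.2]
wrist_force: [-2.2, 0.9, 3.5]
tcp_pos: [502.1, -90.8, 110.2]
wrist_force: [-1.4, 0.4, 5.5]
```

View pics/s6.png

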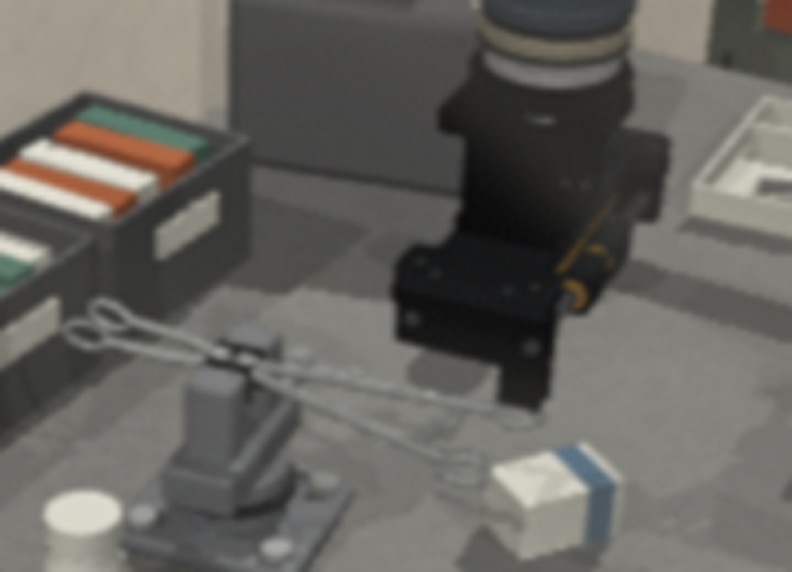

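The ratchet released and the left ring sprang back to (463,465), wide open. I'll lift and go back to the left side.

```bash

python3 -m pendant '{"delta_rot":[[0,0,0],[0,0,0],[0,0,0],[0,0,0],[0,0,0],[0,0,0],[0,0,0],[0,0,0],[0,0,0],[0,0,0],[0,0,0],[0,0,0]],"translation":[[0,0,0],[-0.02,0,0],[-0.04,0,0],[-0.1,0,0],[-0.2,0,0],[-0.2,0,0],[-0.2,-0.15,-0.12],[-0.2,-0.3,-0.25],[-0.2,-0.38,-0.26],[-0.2,-0.38,-0.26],[-0.2,-0.38,-0.26],[-0.2,-0.38,-0.26]],"claw":[0,0,0,0,0,0,0,0,0,0,0,0]}' | egrep "time|tcp|force"
python3 - <<'E'
from h import *
go(554,2,101,-82)
crop("side",260,125,180,130,4.4,"pics/s7.png")
E
```

```text
time: 12.83
tcp_pos: [552.4, 12.4, 159.5]
wrist_force: [-0.8, 0.6, -0.2]
shift [ 0.234   0.0421 -0.0011] jaw az -81.97 rotx 0.0002 tilt [-1.5e-03 -2.0e-04 -1.0e+00]
```

View pics/s7.png

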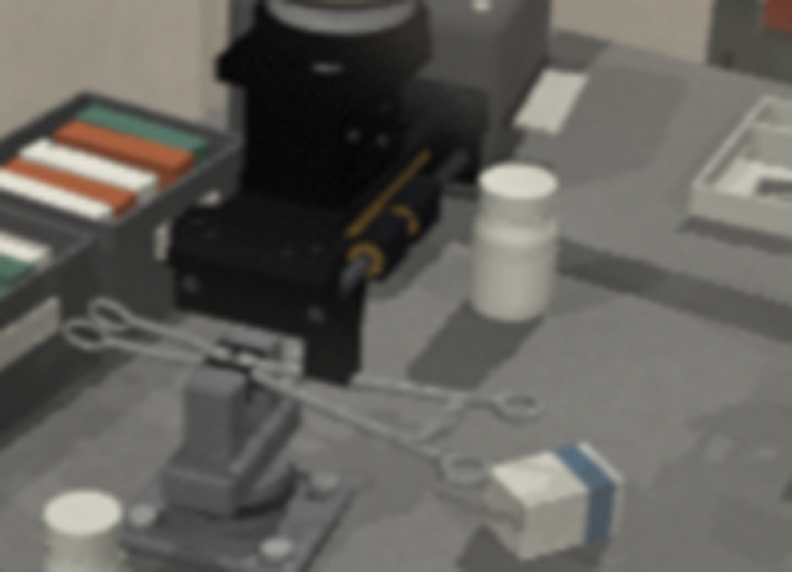

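Wide open, with the left ring at (463,465). Now I descend and approach to TCP y ≈ -11.

```bash

python3 -m pendant '{"delta_rot":[[0,0,0],[0,0,0],[0,0,0],[0,0,0],[0,0,0],[0,0,0],[0,0,0],[0,0,0],[0,0,0],[0,0,0],[0,0,0]],"translation":[[0.1,0,0],[0.2,0,0],[0.234,0,0],[0.234,0,0],[0.234,0.03,0.003],[0.234,0.05,0.006],[0.234,0.07,0.009],[0.234,0.08,0.011],[0.234,0.09,0.012],[0.234,0.092,0.012],[0.234,0.092,0.012]],"claw":[0,0,0,0,0,0,0,0,0,0,0]}' | egrep "time|tcp|force"
python3 -m pendant '{"delta_rot":[[0,0,0],[0,0,0]],"translation":[[0,0.002,0],[0,0.004,0.001]],"claw":[0,0]}' | egrep "tcp|force"
python3 -m pendant '{"delta_rot":[[0,0,0],[0,0,0]],"translation":[[0,0.002,0],[0,0.004,0.001]],"claw":[0,0]}' | egrep "tcp|force"
python3 -m pendant '{"delta_rot":[[0,0,0],[0,0,0]],"translation":[[0,0.002,0],[0,0.004,0.001]],"claw":[0,0]}' | egrep "tcp|force"
```

```text
time: 13.8
tcp_pos: [553.5, -11.0, 101.9]
wrist_force: [0.1, 0.3, -1.4]
tcp_pos: [553.3, -11.5, 101.7]
wrist_force: [0.3, 1.0, 1.0]
tcp_pos: [553.2, -12.6, 101.6]
wrist_force: [0.7, 0.5, 0.5]
tcp_pos: [553.0, -13.7, 101.5]
wrist_force: [-0.1, 0.7, 0.9]
```

```bash

python3 -m pendant '{"delta_rot":[[0,0,0],[0,0,0]],"translation":[[0,0.002,0],[0,0.004,0]],"claw":[0,0]}' | egrep "tcp|force"
python3 -m pendant '{"delta_rot":[[0,0,0],[0,0,0]],"translation":[[0,0.002,0],[0,0.004,0]],"claw":[0,0]}' | egrep "tcp|force"
python3 -m pendant '{"delta_rot":[[0,0,0]],"translation":[[0,0.002,0]],"claw":[0]}' | egrep "tcp|force"
python3 -m pendant '{"delta_rot":[[0,0,0]],"translation":[[0,0.002,0]],"claw":[0]}' | egrep "tcp|force"
python3 -m pendant '{"delta_rot":[[0,0,0]],"translation":[[0,0.002,0]],"claw":[0]}' | egrep "tcp|force"
python3 -m pendant '{"delta_rot":[[0,0,0]],"translation":[[0,0.002,0]],"claw":[0]}' | egrep "tcp|force"
```

```text
tcp_pos: [553.0, -14.7, 101.5]
wrist_force: [-0.1, 2.3, 1.4]
tcp_pos: [552.9, -15.5, 101.5]
wrist_force: [-0.1, 3.4, 1.7]
tcp_pos: [552.9, -15.9, 101.5]
wrist_force: [-1.0, 3.0, 1.4]
tcp_pos: [552.8, -16.3, 101.5]
wrist_force: [-1.9, 4.0, 2.6]
tcp_pos: [552.8, -16.8, 101.5]
wrist_force: [-1.2, 3.6, 1.7]
tcp_pos: [552.8, -17.2, 101.5]
wrist_force: [-1.1, 4.8, 3.3]
```

```bash

python3 -m pendant '{"delta_rot":[[0,0,0]],"translation":[[0,0.002,0]],"claw":[0]}' | egrep "tcp|force"
python3 -m pendant '{"delta_rot":[[0,0,0]],"translation":[[0,0.002,0]],"claw":[0]}' | egrep "tcp|force"
python3 -m pendant '{"delta_rot":[[0,0,0]],"translation":[[0,0.001,0]],"claw":[0]}' | egrep "tcp|force"
python3 -m pendant '{"delta_rot":[[0,0,0]],"translation":[[0,0.001,0]],"claw":[0]}' | egrep "tcp|force"
python3 -m pendant '{"delta_rot":[[0,0,0]],"translation":[[0,0.001,0]],"claw":[0]}' | egrep "tcp|force"
```

```text
tcp_pos: [552.8, -17.6, 101.4]
wrist_force: [-2.1, 5.4, 3.1]
tcp_pos: [552.9, -18.3, 101.4]
wrist_force: [-1.6, 3.1, 1.6]
tcp_pos: [553.1, -19.0, 101.3]
wrist_force: [-1.8, 2.8, 0.9]
tcp_pos: [553.1, -19.2, 101.3]
wrist_force: [-2.2, 2.7, 0.9]
tcp_pos: [553.1, -19.4, 101.3]
wrist_force: [-2.1, 3.3, 1.7]
```

First tooth clicked (5.4 to 2.8 N) at y ≈ -18, and we're well short of the second at -22. Backing off and lifting away.

```bash

python3 -m pendant '{"delta_rot":[[0,0,0],[0,0,0],[0,0,0],[0,0,0],[0,0,0],[0,0,0],[0,0,0],[0,0,0],[0,0,0],[0,0,0],[0,0,0],[0,0,0]],"translation":[[0,-0.003,0],[0,-0.006,0],[0,-0.01,0],[0,-0.02,0],[0,-0.04,0],[0,-0.08,0],[0,-0.12,0],[0,-0.12,0],[-0.1,-0.12,0],[-0.24,-0.12,0],[-0.24,-0.12,0],[-0.24,-0.12,0]],"claw":[0,0,0,0,0,0,0,0,0,0,0,0]}' | egrep "time|tcp|force"
python3 - <<'E'
from h import *
crop("side",260,125,180,130,4.4,"pics/s8.png")
E
```

```text
time: 16.38
tcp_pos: [551.2, 10.3, 163.6]
wrist_force: [-0.6, -0.4, -0.8]
```

View pics/s8.png

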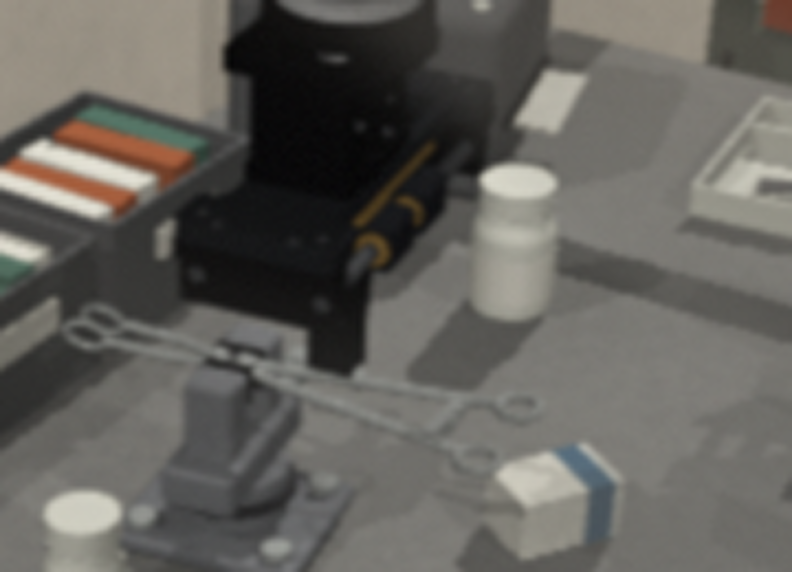

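```bash

python3 - <<'E'
from h import *
s=lambda u,v:((u+.5)/4.4-.5+260,(v+.5)/4.4-.5+125)
P=np.array([641,-39.5])
A=[]
for n,q in(("open",(463,465)),("third",(492,444)),("now",(477,457))):
    l=onz("side",s(*q),100)[:2]; r=onz("side",s(520,404),100)[:2]; A.append(np.arctan2(*(P-l)[::-1])); print(n,l.round(1),"gap",round(np.linalg.norm(l-r)-27,1),"opening",round(0.2-(A[-1]-A[0]),3))
env.job_done()
E
```

```text
open [496.8 -19.8] gap 37.5 opening 0.2
third [494.2 -44. ] gap 13.8 opening 0.034
now [494.6 -29.7] gap 27.8 opening 0.131
the job is handed in; nothing more can be done
```

All three steps went as intended, and I handed the job in at about 16.5 s. The closing opening angle is less certain than I'd like, and no verdict was reported.

- **Third tooth:** I pushed the left shank with the closed fingers against the vise-held right handle. Clicks came at TCP y of about -18, -22 and -26.5 mm, with wrist-force readings peaking near 10 N. After I backed off, the forceps held by itself, with a ring gap of 13.8 mm (10–16 mm expected) and an opening of about 0.034 rad.
- **Release:** I pressed the right ring down about 3.5 mm with about 5.5 N. The left handle, untouched, sprang back to its wide-open position in the picture.
- **First tooth:** I pushed until the first click (5.4 to 2.8 N) and stopped about 3 mm short of the second. After I backed off and lifted clear, the side view showed the forceps held partly closed.

**Checks that disagreed:**
- The last picture gave about 0.13 rad. The click positions put the first tooth at about 0.117 rad, the third-tooth measurement plus the tooth spacing. Both lie between 0.091 and 0.14 rad, but I did not settle the difference.
- I did not measure the bystanders. The small carton and the jar by the vise looked unmoved in the side views, and no contact showed in the wrist force.

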